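# Seat the bottle in its bay and flip the bay's flag over

### The arm

A 7-joint arm with a two-finger parallel gripper is mounted at the origin on a cart in front of the work surface, level with it; the furniture and walls round the work are solid. World frame = base frame: x ahead of the robot, y to its left, z up, the work surface at z = 0. Lengths are in m, angles in rad, forces in N, time in s.
With the tool pointing down it reaches from about 0.4 to 0.875 m from the base axis. Payload 6.5 kg.
Tool frame: the origin (TCP) lies midway between the tips of the shut fingers; the grasp point (between the pads) lies 19 mm behind it (env.hold_point_z is the distance from the TCP to the grasp point, in m); x points along the fingers, y is the direction in which the jaws open and shut, and the axes are right-handed (so a half turn about x gives the same grasp; the last joint's range is limited). The gripper opens to 88 mm and grips with 3 to 60 N. Pads are 18 mm wide; open, the fingers measure 123 mm over their backs; the gripper's body (75 mm by 187 mm) begins 45 mm behind the grasp point.
Start: joints at [-0.066, 0.536, -0.004, 1.538, 0.003, 1.067, -0.071], TCP at [0.65, 0, 0.239] pointing down, gripper open.
Joint ranges: [-2.7, 2.7], [-0.37, 2.16], [-1.27, 1.26], [0.24, 2.4], [-1.31, 4.45], [0.19, 1.91], [-2.76, 2.76]. Speed limits (rad/s): [2.39, 2.39, 3.14, 3.14, 3.14, 3.14, 3.14].

### API

Orientations are given as a unit quaternion [x, y, z, w].
In Python, from bench import sense, vision, job_done, env gives the robot as it stands. The module is installed in compiled form; this text tells all that it offers.
- The arm moves only by the tool send_rows, never from a script. Its argument "motion" is a list of rows, each an object with "grip": the closure, from 0 (fully open) to 1 (shut); "offset": the shift along the world's x, y, z normalised to -1 to 1, where 1 is 300 mm, a list of three; "rotation": the turn, a rotation vector about the world's x, y, z normalised to -1 to 1, where 1 is pi rad, a list of three. In form: [{"grip": grip, "offset": [dx, dy, dz], "rotation": [ax, ay, az]}, ...]. A call has 1 to 8 rows; each row is the pose to reach, as a shift and turn from the pose commanded when the call began, turning the shorter way round; what a row does not reach only later rows make up. A row lasts 1/10 s, in which the tool goes at most 50 mm and 8.59 degrees, less where a joint would pass 70% of its speed; a pose out of reach is approached as far as the arm can. A call with a number of a shift or a turn outside -1 to 1 is refused whole. A call with a gripper value outside its range is refused whole. The fingers move at their own pace and stop on an object; "force" is the grip in N (left out, the last holds). Time passes only in rows, so rows that repeat a pose let the fingers close. It gives the time, the measured TCP pose, the force and the opening at its end, in the units of the state.
- sense(): the state, without advancing time (a new reading comes with each control period).
- vision.grab_frame(name): name is "scene" or "side" or "wrist"; returns a dict with "image" (384x512x3 uint8, blue, green, red), "fx", "fy", "cx", "cy" (pixels), "k1" (the pictures are not rectified: a ray, as slopes to the right and down, at radius r is drawn at 1 + k1 r^2 times it, then the intrinsics apply), "extrinsics" (4x4, takes a point from world to camera coordinates). Camera axes: x right, y down, z forward; pixel columns grow to the right and rows downward; lengths in m; the calibration is good to about 2 mm. A picture is of the moment at which its call begins. There is no depth.
- job_done(): hands the job in, once; it reports no verdict.
The state is a dict: "clock": time; "q": joint angles; "qd": joint speeds; "joint_torque": joint torques, N m; "position": TCP position; "orientation": TCP orientation; "ft_force": force on the tool from outside, world axes, zero at the start; "wrist_torque": the same for the moment, N m; "grip_width": finger opening in m.
Only numpy, scipy, OpenCV 4.12 (cv2) and the standard library are available. Lean on these libraries where they do the work, as an engineer would, in place of code of your own. Each camera call takes 0.05 s, during which the arm holds its last target. There are 200 camera calls.

### The job

Three sample bays stand side by side, and in one of them a bottle stands short of the stop at the back, with the flag at its mouth still lying outwards, away from the channel. With the fingertips, push that bottle along the channel until it is fully home against the back stop; then flip that bay's flag right over its hinge and press it flat on the channel, so that its tick-marked face is up and it bars the bottle's way out. Only touch and push, never pick up or tip a bottle, and leave the empty bay, the bay that is already closed and the things around as they are.

Things in the scene. Friction and masses are not known exactly. Their poses are not given: they have to be found in the camera images.
- bay_a: Bay to work on (bottle short of the stop): grey channel, one of three alike, 90 mm apart on an aluminium plate. Origin: below its flag's hinge line, on the 6 mm plate. y runs along the channel from mouth to back, x across it, z up. In mm: 166 long, 62 wide (74 at the hinge cheeks); inside 50 wide, floor z = 8, wall tops z = 44, from y = 4 back.
- bay_b: The bay that is already done (bottle home, flag over); built like bay_a, same axes and origin.
- bay_c: The empty bay (no bottle, flag lying outwards); built like bay_a, same axes and origin.
- flag_a (a joint): rad: white plate 60 wide, 64 long, 3.6 thick, on a pin along the bay's x. 0: level in front of the mouth, free edge towards -y, ring-marked face up, 50 mm free below it. Grows as the edge rises and swings over to +y; pi: level on the channel walls, tick-marked face up. Stiff hinge (0.02 N m): stays where left, does not fall. Starts at 0 to 0.25.
- flag_b (a joint): rad: flag of bay_b, as flag_a; starts about pi (over).
- flag_c (a joint): rad: flag of bay_c, as flag_a; starts at 0 to 0.25 (outwards).
- pivot_a (a point): Middle of the hinge line of bay_a's flag, 46 mm above the bay's origin (52 mm above the worktop). The 6 mm plate reaches 25 mm in front of the hinge line, towards -y; beyond it is bare worktop.
- flag_edge_a (a point): Middle of the free edge of bay_a's flag, 64 mm from the pivot, at half thickness.
- flag_edge_b (a point): The same point of bay_b's flag.
- flag_edge_c (a point): The same point of bay_c's flag.
- home_a (a point): Where the centre of bay_a's bottle comes to lie when it is home against the back stop: x = 0, y = 94, z = 48 mm of the bay. Behind it a black label reader 74 high (top at z = 74) closes the back (y = 125 to 151). At the mouth stand a front sill (y = -13 to -6, up to z = 44) and, either side of the flag, two hinge cheeks (y = -13 to 11, up to z = 56).
- bottle_a_mid (a point): Centre (40 mm above its underside) of the loose bottle in bay_a: round, white with a green cap, 42 mm diameter, 80 mm high with its cap, 45 to 105 g. Starts with its centre at y = 60 to 70 mm of the bay, so a gap of 35 mm or more is free for a finger between hinge and bottle. Pushed low (20 mm above the floor) it slides; pushed high it tips.
- bottle_b_mid (a point): The same point of the like bottle that already stands home in bay_b.
- marker: Bystander: felt marker, 128 mm long, lying on the worktop; origin at its underside.
- petri: Bystander: flat petri dish, 93 mm diameter, 14 mm high; origin at its underside.
- timer: Bystander: small white countdown timer, 34 x 62 x 40 mm; origin at its underside.
- spatula: Bystander: micro spatula, 158 mm long, lying on the worktop; origin at its underside.

How it is judged:
On the way, in this order (a step that is already met when the one before it is completed fails the run):
1. the bottle is home against the back stop (within 4 mm), standing upright, the flag not yet over (below 1.8 rad) (y of bottle_a_mid in the frame of bay_a above 0.09 m and angle between bottle_a_mid's own z axis and vertical below 0.1 rad and value of joint flag_a below 1.8 rad), for 0.2 s.
2. the flag is over and flat (within 0.1 rad of pi) (value of joint flag_a above 3.04 rad), for 0.2 s.
At the end, for the whole second after the job is handed in: The pushed bottle stands upright within 4 mm of home against the back stop, its bay's flag lies tick side up within 0.1 rad of flat and at rest, the closed bay's flag is still over, and the empty bay's flag (10 mm) and the other bottle (8 mm) are where they were (y of bottle_a_mid in the frame of bay_a above 0.09 m and angle between bottle_a_mid's own z axis and vertical below 0.1 rad and value of joint each of flag_a, flag_b above 3.04 rad and velocity of joint flag_a below 0.1 rad/s and distance of flag_edge_c from where it was at the start of the episode below 0.01 m and distance of bottle_b_mid from where it was at the start of the episode below 0.008 m); the robot touches nothing.
It fails at once if a bottle is picked up (raised 10 mm) or tipped (20 degrees) ((z of bottle_a_mid in the frame of bay_a above 0.058 m or angle between bottle_a_mid's own z axis and vertical above 0.35 rad) or (z of bottle_b_mid in the frame of bay_b above 0.058 m or angle between bottle_b_mid's own z axis and vertical above 0.35 rad)).
It fails at once if the flag of the empty bay or of the closed bay is swung (edge moved 20 mm) (distance of any of flag_edge_b, flag_edge_c from where it was at the start of the episode above 0.02 m).
It fails at once if the bottle of the closed bay is shifted by 10 mm (distance of bottle_b_mid from where it was at the start of the episode above 0.01 m).
It fails at once if a bystander is shifted by 30 mm (distance of any of marker, petri, timer, spatula from where it was at the start of the episode above 0.03 m).
It also fails if it takes over 48 s, if anything falls off the work surface, if the arm or the gripper's body presses on something with over 40 N, if the wrist force passes 120 N, or if a joint passes its speed limit or range.

## Working session

There is one attempt and no reset: what is moved stays moved. The work goes in short steps, Python scripts to look and compute and a tool call to move; the robot and the scene stay as the last step left them, time stands still between calls to the robot, and variables do not carry over. Pictures are saved under pics/ and viewed, about 8 in all and at most 12, crops included, and the job is handed in when it is done.

Besides the shell and the picture viewer there is one more tool, called in YAML: its name, and indented under it one key for each argument. send_rows: Moves the arm, as the interface text tells. Scaled input: -1 to 1 covers 300 mm each way for a shift and pi rad each way for a turn. Its arguments: {"type":"object","properties":{"motion":{"type":"array","items":{"type":"object","properties":{"grip":{"type":"number"},"offset":{"type":"array","items":{"type":"number","minimum":-1,"maximum":1}},"rotation":{"type":"array","items":{"type":"number","minimum":-1,"maximum":1}}}}},"force":{"type":"number"}},"required":["motion"]}

```bash
mkdir -p pics; cat > h.py <<'E'
import numpy as np, cv2
from bench import sense, vision, job_done, env
def grab(n, f=None):
    d=vision.grab_frame(n)
    if f: cv2.imwrite('pics/'+f,d['image'])
    np.save(f'{n}.npy',d,allow_pickle=True); return d
def load(n): return np.load(f'{n}.npy',allow_pickle=True).item()
def ray(d,u,v):
    K=np.array([[d['fx'],0,d['cx']],[0,d['fy'],d['cy']],[0,0,1.]])
    p=cv2.undistortPoints(np.array([[[u,v]]],float),K,np.array([d['k1'],0,0,0,0.]))[0,0]
    E=np.array(d['extrinsics']); R=E[:3,:3]
    r=R.T@np.array([p[0],p[1],1]); return -R.T@E[:3,3], r/np.linalg.norm(r)
def onz(d,u,v,z):
    o,r=ray(d,u,v); return o+r*(z-o[2])/r[2]
def proj(d,P):
    K=np.array([[d['fx'],0,d['cx']],[0,d['fy'],d['cy']],[0,0,1.]]); E=np.array(d['extrinsics'])
    return cv2.projectPoints(np.array(P,float).reshape(-1,1,3),cv2.Rodrigues(E[:3,:3])[0],E[:3,3],K,np.array([d['k1'],0,0,0,0.]))[0][:,0]
E
python3 - <<'E'
from h import *
a=[grab(n)['image'] for n in('scene','side','wrist')]
cv2.imwrite('pics/1.png',a[0]);
cv2.imwrite('pics/2.png',cv2.resize(np.hstack(a[1:]),(800,300)))
for n in('scene','side','wrist'):
    d=load(n);E=np.array(d['extrinsics']);print(n,d['fx'],d['k1'],-E[:3,:3].T@E[:3,3],E[2,:3])
print(sense())
E
```

```text
scene 389.50384844530794 -0.014177861319086018 [-0.01993812 -0.6409695   0.96527516] [ 0.42723177  0.53287581 -0.73042205]
side 385.41058669195564 -0.015544826128161826 [ 0.12053264 -1.14240769  0.76607524] [ 0.27364573  0.82067162 -0.50161351]
wrist 298.35712626832213 0.010570881892402474 [0.64921741 0.0774274  0.38361889] [ 7.30426093e-05 -2.99274149e-01 -9.54167165e-01]
{'clock': 0.15, 'q': array([-0.06620353,  0.53699408, -0.00443893,  1.53861588,  0.00260694,
        1.06728739, -0.07119163]), 'qd': array([-4.34245477e-04, -3.06684952e-03,  1.37167100e-03, -2.09238442e-03,
        2.08400599e-04, -4.93786383e-04,  4.27149207e-05]), 'joint_torque': array([ 1.87267411e-03, -5.71325254e+01,  9.91865471e-01, -2.51826882e+01,
       -5.61970426e-02,  1.52406085e-02,  1.04863441e-04]), 'position': array([ 6.49542247e-01, -5.99610288e-06,  2.38050889e-01]), 'orientation': array([-0.4996286 , -0.50031947,  0.50032775, -0.49972375]), 'ft_force': array([0.24813406, 0.1017625 , 0.03610608]), 'wrist_torque': array([-0.00448414, -0.0229174 , -0.07802013]), 'grip_width': 0.08786029482400647}
```

View pics/1.png

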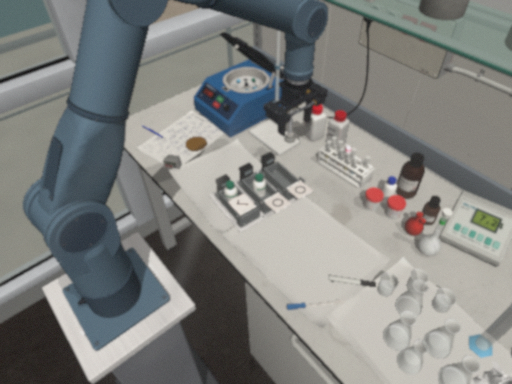

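View pics/2.png

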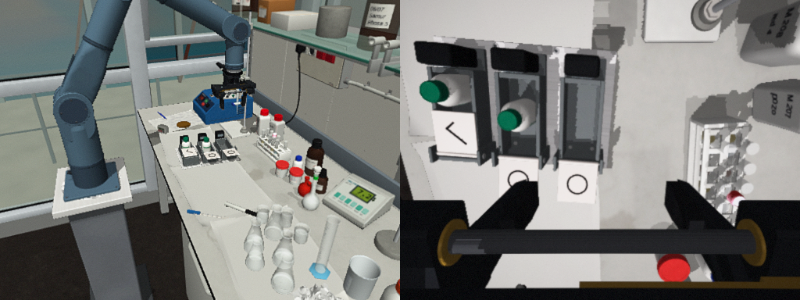

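```bash
python3 - <<'E'
from h import *
d=load('wrist');im=d['image']
cv2.imwrite('pics/3.png',cv2.resize(im[40:270,0:290],None,fx=2.6,fy=2.6,interpolation=cv2.INTER_CUBIC))
s=load('scene')['image']
cv2.imwrite('pics/4.png',cv2.resize(s[140:230,190:320],None,fx=5,fy=5,interpolation=cv2.INTER_CUBIC))
h=cv2.cvtColor(im,cv2.COLOR_BGR2HSV)
m=cv2.inRange(h,(60,120,40),(95,255,255))
n,l,st,c=cv2.connectedComponentsWithStats(m)
for i in range(1,n):
    if st[i,4]>50: print(st[i],c[i],onz(d,*c[i],.094))
E
```

```text
[ 25 103  37  29 625] [ 39.632 117.6  ] [0.44412337 0.05864263 0.094     ]
[125 140  29  28 564] [137.7570922  153.79255319] [0.5317294  0.02461325 0.094     ]
```

View pics/3.png

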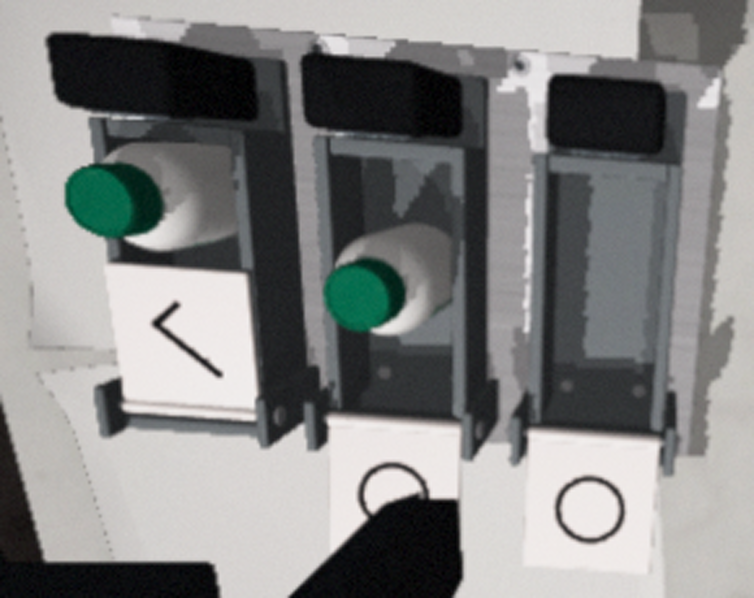

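View pics/4.png

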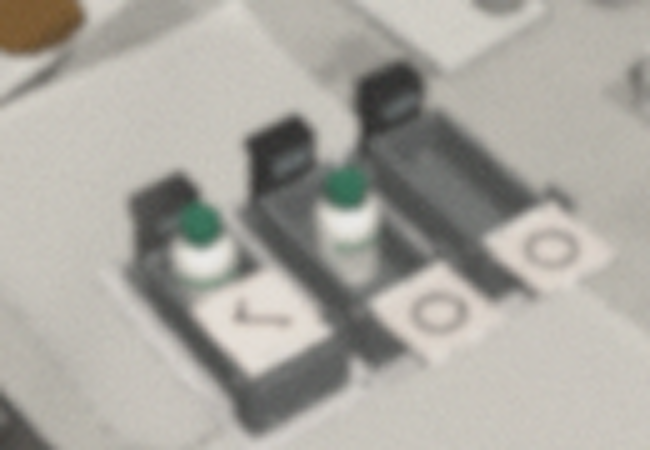

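```bash
python3 - <<'E'
from h import *
d=load('wrist')
def w(n,u,v,z): print(n,np.round(onz(d,(u+.5)/2.6-.5,(v+.5)/2.6+39.5,z)[:2]*1000,1))
for n,u,v,z in [('aL back outer',316,138,.05),('aL inner back',330,152,.05),('aR inner back',463,152,.05),('aR outer back',487,80,.05),('aR outer front',487,385,.05),
 ('cL inner back',548,158,.05),('cR in back',667,165,.05),('cR out back',683,165,.05),('cR out fr',673,400,.05),('cL out fr',526,395,.05),('cL out back',536,152,.05),
 ('flag a hingeL',330,420,.054),('flag a hingeR',462,428,.054),
 ('flag c hL',530,432,.054),('flag c hR',660,437,.054),('flag c eL',524,566,.054),('flag c eR',650,573,.054),
 ('flag b backL',107,264,.054),('flag b backR',250,271,.054),('flag b fL',122,403,.054),('flag b fR',257,413,.054)]: w(n,u,v,z)
E
```

```text
aL back outer [504.3  81.7]
aL inner back [509.3  76.3]
aR inner back [563.7  76.5]
aR outer back [575.5 103.9]
aR outer front [566.4 -23.3]
cL inner back [598.4  74.2]
cR in back [647.3  71.5]
cR out back [653.9  71.5]
cR out fr [649.9 -30.3]
cL out fr [583.7 -28. ]
cL out back [593.6  76.5]
flag a hingeL [495.8 -38.6]
flag a hingeR [554.7 -42.4]
flag c hL [585.3 -44.3]
flag c hR [644.1 -46.6]
flag c eL [ 578.8 -112.5]
flag c eR [ 639.  -116.2]
flag b backL [411.6  30.9]
flag b backR [470.9  28.2]
flag b fL [404.9 -30.7]
flag b fR [463.7 -35.3]
```

```bash
cat >> h.py <<'E'
from scipy.spatial.transform import Rotation as Ro
P=np.array([.526,-.041,0]); YAW=-.078
B=Ro.from_euler('z',YAW)
R0=Ro.from_matrix(np.array([[0,-1,0],[0,0,-1],[1,0,0]]).T[:, :]) # placeholder
def nominal():
    R=Ro.from_quat(np.load('q0.npy')); X=R.as_matrix()  # start attitude (down)
    return R
def state():
    s=sense(); p=B.inv().apply(s['position']-P); print('t',round(s['clock'],2),'bay xyz mm',np.round(p*1e3,1),'F',np.round(B.inv().apply(s['ft_force']),1),'w',round(s['grip_width'],4),'q',np.round(s['q'],2)); return s
def plan(tg):
    s=state(); R=Ro.from_quat(s['orientation'])
    for x,y,z,t in tg:
        T=B*Ro.from_euler('x',t,degrees=True)*nominal()
        print((x,y,z,t),'off',np.round((P+B.apply(np.array([x,y,z])/1e3)-s['position'])/.3,3),'rot',np.round((T*R.inv()).as_rotvec()/np.pi,4))
E
sed -i '/placeholder/d' h.py
python3 - <<'E'
from h import *
np.save('q0.npy',sense()['orientation']); print(np.round(nominal().as_matrix(),3))
plan([(0,27,160,15),(0,27,75,15),(0,27,34,15)])
E
```

```text
[[-0.001  1.     0.   ]
 [-0.     0.    -1.   ]
 [-1.    -0.001  0.   ]]
t 0.15 bay xyz mm [120.   50.5 238.1] F [0.2 0.1 0. ] w 0.0879 q [-0.07  0.54 -0.    1.54  0.    1.07 -0.07]
(0, 27, 160, 15) off [-0.405 -0.047 -0.26 ] rot [ 0.0833 -0.0032 -0.0247]
(0, 27, 75, 15) off [-0.405 -0.047 -0.544] rot [ 0.0833 -0.0032 -0.0247]
(0, 27, 34, 15) off [-0.405 -0.047 -0.68 ] rot [ 0.0833 -0.0032 -0.0247]
```

send_rows:
  motion:
    - {"grip": 1,"offset": [-0.13,-0.015,-0.04],"rotation": [0.028,-0.001,-0.008]}
    - {"grip": 1,"offset": [-0.27,-0.03,-0.1],"rotation": [0.056,-0.002,-0.016]}
    - {"grip": 1,"offset": [-0.405,-0.047,-0.2],"rotation": [0.083,-0.003,-0.025]}
    - {"grip": 1,"offset": [-0.405,-0.047,-0.26],"rotation": [0.083,-0.003,-0.025]}
    - {"grip": 1,"offset": [-0.405,-0.047,-0.26],"rotation": [0.083,-0.003,-0.025]}
    - {"grip": 1,"offset": [-0.405,-0.047,-0.26],"rotation": [0.083,-0.003,-0.025]}
    - {"grip": 1,"offset": [-0.405,-0.047,-0.26],"rotation": [0.083,-0.003,-0.025]}

```text
clock: 0.85
position: [0.5305, -0.0132, 0.1621]
orientation: [0.582, 0.538, -0.446, 0.414]
ft_force: [-0.1, -0.3, 0.2]
grip_width: 0.0341
```

```bash
python3 - <<'E'
from h import *
d=grab('wrist'); im=d['image'].copy()
for x,y,z,c in [(0,0,52,(0,0,255)),(-30,0,52,(0,0,255)),(30,0,52,(0,0,255)),(0,65,94,(255,0,0)),(-25,110,50,(0,255,255)),(25,110,50,(0,255,255)),(-25,40,50,(0,255,255)),(25,40,50,(0,255,255)),(0,-64,60,(255,0,255))]:
    p=proj(d,P+B.apply(np.array([x,y,z])/1e3))[0]; cv2.circle(im,tuple(int(round(a)) for a in p),2,c,-1)
cv2.imwrite('pics/5.png',cv2.resize(im,(800,600)))
plan([(0,27,75,15),(0,27,34,15)])
E
```

```text
t 0.9 bay xyz mm [  2.2  28.  162.1] F [-0.3  0.7  1. ] w 0.0303 q [ 0.2   0.46 -0.12  1.92 -0.29  0.79  0.22]
(0, 27, 75, 15) off [-0.008 -0.003 -0.29 ] rot [ 0.0003  0.0011 -0.0002]
(0, 27, 34, 15) off [-0.008 -0.003 -0.427] rot [ 0.0003  0.0011 -0.0002]
```

View pics/5.png

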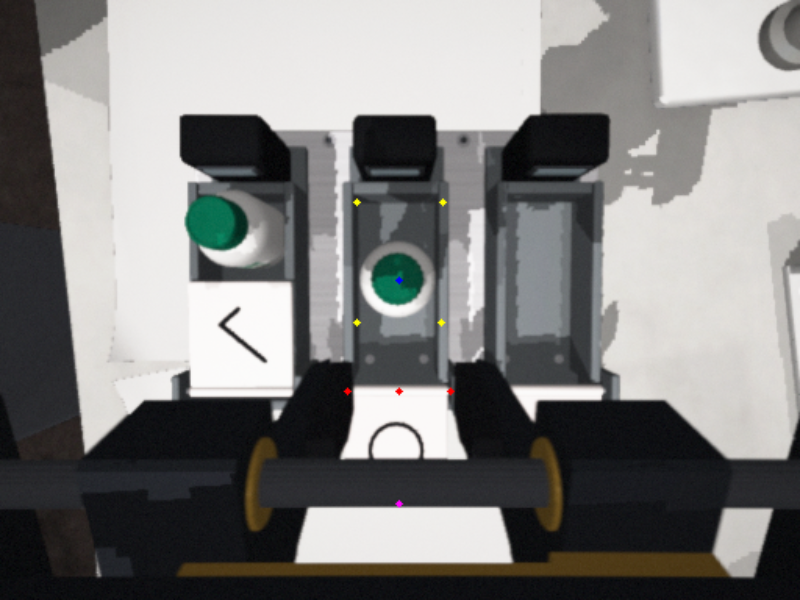

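The overlay fits the bay: bottle cap at (398,279), hinge line at about row 388, walls at columns 357 and 442. The fingers are still closing, so I'll finish that and then descend.

send_rows:
  motion:
    - {"grip": 1,"offset": [-0.008,-0.003,0],"rotation": [0,0.001,0]}
    - {"grip": 1,"offset": [-0.008,-0.003,0],"rotation": [0,0.001,0]}
    - {"grip": 1,"offset": [-0.008,-0.003,0],"rotation": [0,0.001,0]}
    - {"grip": 1,"offset": [-0.008,-0.003,-0.1],"rotation": [0,0.001,0]}
    - {"grip": 1,"offset": [-0.008,-0.003,-0.2],"rotation": [0,0.001,0]}
    - {"grip": 1,"offset": [-0.008,-0.003,-0.28],"rotation": [0,0.001,0]}
    - {"grip": 1,"offset": [-0.008,-0.003,-0.28],"rotation": [0,0.001,0]}

```text
clock: 1.6
position: [0.5239, -0.0147, 0.0742]
orientation: [0.58, 0.54, -0.45, 0.411]
ft_force: [-0.3, -0.6, 1.0]
grip_width: 0.0005
```

```bash
python3 - <<'E'
from h import *
plan([(0,27,34,15)])
E
```

```text
t 1.6 bay xyz mm [-4.1 26.1 74.2] F [-0.3 -0.6  1. ] w 0.0005 q [ 0.22  0.6  -0.14  1.96 -0.31  0.62  0.28]
(0, 27, 34, 15) off [ 0.014  0.002 -0.134] rot [ 0.     -0.0026  0.0003]
```

send_rows:
  motion:
    - {"grip": 1,"offset": [0.01,0.002,0],"rotation": [0,0,0]}
    - {"grip": 1,"offset": [0.01,0.002,-0.05],"rotation": [0,0,0]}
    - {"grip": 1,"offset": [0.01,0.002,-0.1],"rotation": [0,0,0]}
    - {"grip": 1,"offset": [0.01,0.002,-0.134],"rotation": [0,0,0]}
    - {"grip": 1,"offset": [0.01,0.002,-0.134],"rotation": [0,0,0]}
    - {"grip": 1,"offset": [0.01,0.002,-0.134],"rotation": [0,0,0]}

```text
clock: 2.2
position: [0.5288, -0.0144, 0.0362]
orientation: [0.581, 0.539, -0.449, 0.412]
ft_force: [-0.5, -0.0, -0.5]
grip_width: 0.0008
```

```bash
python3 - <<'E'
from h import *
plan([(0,50,34,15),(0,60,34,15),(0,66,34,15)])
E
```

```text
t 2.2 bay xyz mm [ 0.8 26.8 36.2] F [-0.5 -0.1 -0.5] w 0.0008 q [ 0.22  0.68 -0.15  1.95 -0.32  0.55  0.3 ]
(0, 50, 34, 15) off [ 0.004  0.077 -0.007] rot [ 0.0002 -0.0012  0.0004]
(0, 60, 34, 15) off [ 0.006  0.111 -0.007] rot [ 0.0002 -0.0012  0.0004]
(0, 66, 34, 15) off [ 0.008  0.131 -0.007] rot [ 0.0002 -0.0012  0.0004]
```

Free of contact. I'll push slowly (about 5 mm per row) up to 58 mm.

send_rows:
  motion:
    - {"grip": 1,"offset": [0.001,0.017,-0.007]}
    - {"grip": 1,"offset": [0.002,0.033,-0.007]}
    - {"grip": 1,"offset": [0.003,0.047,-0.007]}
    - {"grip": 1,"offset": [0.004,0.06,-0.007]}
    - {"grip": 1,"offset": [0.005,0.073,-0.007]}
    - {"grip": 1,"offset": [0.006,0.087,-0.007]}
    - {"grip": 1,"offset": [0.007,0.103,-0.007]}
    - {"grip": 1,"offset": [0.007,0.103,-0.007]}

```text
schema error: expected keys grip, offset, rotation
```

```bash
python3 - <<'E'
from h import *
plan([(0,62,34,15),(0,66,34,15)])
d=grab('wrist'); cv2.imwrite('pics/6.png',cv2.resize(d['image'],(700,525)))
h=cv2.cvtColor(d['image'],cv2.COLOR_BGR2HSV)
n,l,st,c=cv2.connectedComponentsWithStats(cv2.inRange(h,(60,120,40),(95,255,255)))
for i in range(1,n):
    if st[i,4]>50: print(st[i],B.inv().apply(onz(d,*c[i],.094)-P))
E
```

```text
t 2.2 bay xyz mm [ 0.8 26.8 36.2] F [-0.5 -0.1 -0.5] w 0.0008 q [ 0.22  0.68 -0.15  1.95 -0.32  0.55  0.3 ]
(0, 62, 34, 15) off [ 0.007  0.117 -0.007] rot [ 0.0002 -0.0012  0.0004]
(0, 66, 34, 15) off [ 0.008  0.131 -0.007] rot [ 0.0002 -0.0012  0.0004]
[   0   59   54   79 2010] [-0.08166779  0.08864508  0.094     ]
[ 216  138   74   74 4153] [-0.00101825  0.06527668  0.094     ]
```

View pics/6.png

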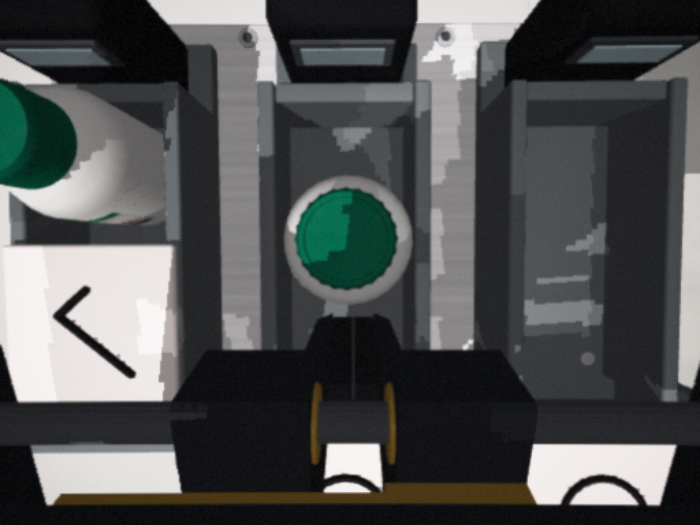

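The call was refused because rotation is required, so nothing moved. The view shows the shut fingers at (352,350), clear behind the bottle at (347,238), which is at bay y = 65. I'll resend.

send_rows:
  motion:
    - {"grip": 1,"offset": [0.001,0.017,-0.007],"rotation": [0,0,0]}
    - {"grip": 1,"offset": [0.002,0.033,-0.007],"rotation": [0,0,0]}
    - {"grip": 1,"offset": [0.003,0.047,-0.007],"rotation": [0,0,0]}
    - {"grip": 1,"offset": [0.004,0.06,-0.007],"rotation": [0,0,0]}
    - {"grip": 1,"offset": [0.005,0.073,-0.007],"rotation": [0,0,0]}
    - {"grip": 1,"offset": [0.006,0.087,-0.007],"rotation": [0,0,0]}
    - {"grip": 1,"offset": [0.007,0.103,-0.007],"rotation": [0,0,0]}
    - {"grip": 1,"offset": [0.007,0.103,-0.007],"rotation": [0,0,0]}

```text
clock: 3.05
position: [0.5312, 0.0175, 0.0345]
orientation: [0.581, 0.54, -0.448, 0.412]
ft_force: [-0.8, -0.6, 0.6]
grip_width: 0.0005
```

```bash
cat >> h.py <<'E'
def caps():
    d=grab('wrist'); h=cv2.cvtColor(d['image'],cv2.COLOR_BGR2HSV)
    n,l,st,c=cv2.connectedComponentsWithStats(cv2.inRange(h,(60,120,40),(95,255,255)))
    for i in range(1,n):
        if st[i,4]>50: print('cap',st[i],np.round(1e3*B.inv().apply(onz(d,*c[i],.094)-P),1))
    return d
E
python3 - <<'E'
from h import *
plan([(0,62,34,15),(0,66,34,15)]); caps()
E
```

```text
t 3.05 bay xyz mm [ 0.6 58.8 34.5] F [-0.8 -0.7  0.6] w 0.0005 q [ 0.16  0.68 -0.16  1.96 -0.33  0.53  0.25]
(0, 62, 34, 15) off [-0.001  0.011 -0.002] rot [ 0.0001 -0.0009  0.0001]
(0, 66, 34, 15) off [-0.     0.024 -0.002] rot [ 0.0001 -0.0009  0.0001]
cap [   0  149   56   74 3184] [-78.7  93.4  94. ]
cap [ 220  163   75   74 4254] [ 0.2 88.6 94. ]
```

send_rows:
  motion:
    - {"grip": 1,"offset": [0,0.006,-0.002],"rotation": [0,0,0]}
    - {"grip": 1,"offset": [0,0.012,-0.002],"rotation": [0,0,0]}
    - {"grip": 1,"offset": [0,0.018,-0.002],"rotation": [0,0,0]}
    - {"grip": 1,"offset": [0,0.021,-0.002],"rotation": [0,0,0]}
    - {"grip": 1,"offset": [0,0.021,-0.002],"rotation": [0,0,0]}
    - {"grip": 1,"offset": [0,0.021,-0.002],"rotation": [0,0,0]}

```text
clock: 3.7
position: [0.5311, 0.0229, 0.0338]
orientation: [0.582, 0.539, -0.449, 0.412]
ft_force: [-0.3, -0.5, -0.9]
grip_width: 0.0006
```

```bash
python3 - <<'E'
from h import *
plan([(0,66,34,15)]); caps()
E
```

```text
t 3.7 bay xyz mm [ 0.1 64.1 33.8] F [-0.3 -0.6 -0.9] w 0.0006 q [ 0.15  0.68 -0.16  1.96 -0.33  0.52  0.24]
(0, 66, 34, 15) off [0.    0.006 0.001] rot [ 0.0003 -0.0009  0.0004]
cap [ 220  163   75   75 4311] [-0.2 93.8 94. ]
cap [   0  164   56   75 3225] [-78.6  94.   94. ]
```

send_rows:
  motion:
    - {"grip": 1,"offset": [0,0.004,0],"rotation": [0,0,0]}
    - {"grip": 1,"offset": [0,0.007,0],"rotation": [0,0,0]}
    - {"grip": 1,"offset": [0,0.007,0],"rotation": [0,0,0]}

```text
clock: 4.05
position: [0.5313, 0.0242, 0.0338]
orientation: [0.582, 0.539, -0.449, 0.413]
ft_force: [-0.6, -2.9, 0.4]
grip_width: 0.0005
```

```bash
python3 - <<'E'
from h import *
plan([(0,66,34,15)]); caps()
E
```

```text
t 4.05 bay xyz mm [ 0.2 65.4 33.8] F [-0.4 -2.9  0.4] w 0.0005 q [ 0.15  0.68 -0.16  1.96 -0.33  0.52  0.24]
(0, 66, 34, 15) off [-0.     0.002  0.001] rot [ 0.0005 -0.0008  0.0006]
cap [ 220  165   75   75 4311] [-0.3 94.7 94. ]
cap [   0  168   56   75 3231] [-78.6  94.1  94. ]
```

The bottle is against the stop: y = 94.7 by the cap, with a 2.9 N reaction. Now I'll back off and lift.

```bash
python3 - <<'E'
from h import *
plan([(0,32,34,15),(0,30,170,15),(0,-50,190,30),(0,-140,150,50)])
E
```

```text
t 4.1 bay xyz mm [ 0.2 65.4 33.8] F [-0.2 -3.2  1. ] w 0.0003 q [ 0.15  0.68 -0.16  1.96 -0.33  0.52  0.24]
(0, 32, 34, 15) off [-0.009 -0.111  0.001] rot [ 0.0005 -0.0008  0.0006]
(0, 30, 170, 15) off [-0.01  -0.118  0.454] rot [ 0.0005 -0.0008  0.0006]
(0, -50, 190, 30) off [-0.031 -0.384  0.521] rot [ 0.0836 -0.0074  0.0005]
(0, -140, 150, 50) off [-0.054 -0.683  0.387] rot [ 0.1944 -0.0161  0.0004]
```

send_rows:
  motion:
    - {"grip": 1,"offset": [-0.005,-0.06,0.001],"rotation": [0,0,0]}
    - {"grip": 1,"offset": [-0.009,-0.111,0.001],"rotation": [0,0,0]}
    - {"grip": 1,"offset": [-0.009,-0.111,0.001],"rotation": [0,0,0]}
    - {"grip": 1,"offset": [-0.009,-0.111,0.12],"rotation": [0,0,0]}
    - {"grip": 1,"offset": [-0.009,-0.113,0.27],"rotation": [0,0,0]}
    - {"grip": 1,"offset": [-0.01,-0.116,0.4],"rotation": [0,0,0]}
    - {"grip": 1,"offset": [-0.01,-0.118,0.454],"rotation": [0,0,0]}
    - {"grip": 1,"offset": [-0.01,-0.118,0.454],"rotation": [0,0,0]}

```text
clock: 4.9
position: [0.53, -0.01, 0.1726]
orientation: [0.583, 0.538, -0.447, 0.414]
ft_force: [-0.0, 1.3, -0.5]
grip_width: 0.0006
```

```bash
python3 - <<'E'
from h import *
plan([(0,-50,190,30),(0,-140,150,50)]); d=caps()
E
```

```text
t 4.9 bay xyz mm [  1.6  31.2 172.6] F [-0.1  1.3 -0.5] w 0.0006 q [ 0.19  0.44 -0.12  1.91 -0.29  0.81  0.21]
(0, -50, 190, 30) off [-0.026 -0.27   0.058] rot [ 0.0834 -0.0058  0.0004]
(0, -140, 150, 50) off [-0.05  -0.569 -0.075] rot [ 0.1942 -0.0145  0.0005]
cap [241 131  31  32 779] [-0.3 93.6 94. ]
cap [126 132  37  32 946] [-89.3  92.4  94. ]
```

send_rows:
  motion:
    - {"grip": 1,"offset": [-0.009,-0.09,0.03],"rotation": [0.03,-0.002,0]}
    - {"grip": 1,"offset": [-0.018,-0.18,0.05],"rotation": [0.06,-0.004,0]}
    - {"grip": 1,"offset": [-0.026,-0.27,0.058],"rotation": [0.09,-0.006,0]}
    - {"grip": 1,"offset": [-0.034,-0.37,0.02],"rotation": [0.12,-0.009,0]}
    - {"grip": 1,"offset": [-0.042,-0.47,-0.03],"rotation": [0.16,-0.012,0]}
    - {"grip": 1,"offset": [-0.05,-0.569,-0.075],"rotation": [0.194,-0.0145,0]}
    - {"grip": 1,"offset": [-0.05,-0.569,-0.075],"rotation": [0.194,-0.0145,0]}
    - {"grip": 1,"offset": [-0.05,-0.569,-0.075],"rotation": [0.194,-0.0145,0]}

```text
clock: 5.75
position: [0.512, -0.181, 0.1446]
orientation: [0.689, 0.64, -0.254, 0.228]
ft_force: [0.4, 0.3, 0.3]
grip_width: 0.0007
```

```bash
python3 - <<'E'
from h import *
plan([(0,-120,60,50),(0,-110,24,50),(0,-56,26,50)]); d=grab('wrist','7.png')
E
```

```text
t 5.75 bay xyz mm [  -3.  -140.7  144.6] F [0.4 0.4 0.3] w 0.0007 q [ 0.79  0.82 -0.2   1.61 -0.6   1.29  0.87]
(0, -120, 60, 50) off [ 0.015  0.068 -0.282] rot [-0.001  -0.003   0.0004]
(0, -110, 24, 50) off [ 0.018  0.101 -0.402] rot [-0.001  -0.003   0.0004]
(0, -56, 26, 50) off [ 0.032  0.281 -0.395] rot [-0.001  -0.003   0.0004]
```

View pics/7.png

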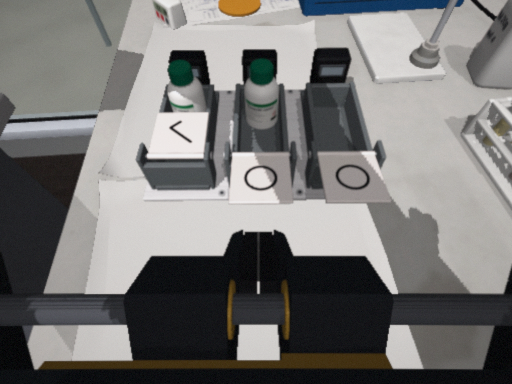

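The view shows both bottles home, flag a lying outwards around (262,178), and the shut fingers centred in front of it with nothing in the way. I'll descend in front of the flag.

send_rows:
  motion:
    - {"grip": 1,"offset": [0.005,0.02,-0.1],"rotation": [0,-0.001,0]}
    - {"grip": 1,"offset": [0.01,0.03,-0.2],"rotation": [0,-0.002,0]}
    - {"grip": 1,"offset": [0.012,0.05,-0.3],"rotation": [0,-0.003,0]}
    - {"grip": 1,"offset": [0.013,0.08,-0.37],"rotation": [0,-0.003,0]}
    - {"grip": 1,"offset": [0.014,0.1,-0.4],"rotation": [0,-0.003,0]}
    - {"grip": 1,"offset": [0.014,0.1,-0.4],"rotation": [0,-0.003,0]}
    - {"grip": 1,"offset": [0.014,0.1,-0.4],"rotation": [0,-0.003,0]}

```text
clock: 6.5
position: [0.5184, -0.1508, 0.029]
orientation: [0.689, 0.638, -0.249, 0.235]
ft_force: [1.0, -0.4, 0.2]
grip_width: 0.0002
```

```bash
python3 - <<'E'
from h import *
plan([(0,-56,24,50)])
# sweep: contact point (front upper corner) follows arc radius r about pivot
E
```

```text
t 6.5 bay xyz mm [   0.9 -110.1   29. ] F [ 1.  -0.3  0.2] w 0.0002 q [ 0.76  0.99 -0.22  1.64 -0.62  1.11  0.97]
(0, -56, 24, 50) off [ 0.011  0.18  -0.017] rot [ 0.0004  0.002  -0.0008]
```

send_rows:
  motion:
    - {"grip": 1,"offset": [0.003,0.06,-0.02],"rotation": [0,0,0]}
    - {"grip": 1,"offset": [0.006,0.12,-0.022],"rotation": [0,0,0]}
    - {"grip": 1,"offset": [0.011,0.175,-0.022],"rotation": [0,0,0]}
    - {"grip": 1,"offset": [0.011,0.175,-0.022],"rotation": [0,0,0]}
    - {"grip": 1,"offset": [0.011,0.175,-0.022],"rotation": [0,0,0]}

```text
clock: 7.0
position: [0.5212, -0.0994, 0.0215]
orientation: [0.69, 0.638, -0.25, 0.235]
ft_force: [0.4, -0.6, -0.9]
grip_width: 0.0003
```

```bash
cat >> h.py <<'E'
def arc(L,r=45):
    out=[]
    for a,t in L:
        A,T=np.radians(a),np.radians(t)
        c=np.array([0,52])+r*np.array([-np.cos(A),np.sin(A)])+1.8*np.array([-np.sin(A),-np.cos(A)])-9*np.array([np.cos(T),np.sin(T)])
        out.append((0,round(c[0],1),round(c[1],1),t))
    plan(out)
E
python3 - <<'E'
from h import *
arc([(5,50),(20,50),(40,48),(55,45),(70,40),(85,35)])
E
```

```text
t 7.0 bay xyz mm [ -0.3 -58.6  21.5] F [ 0.4 -0.5 -0.9] w 0.0003 q [ 0.72  0.98 -0.26  1.71 -0.66  1.01  0.97]
(0, np.float64(-50.8), np.float64(47.2), 50) off [0.003 0.026 0.086] rot [ 0.0005  0.0018 -0.0004]
(0, np.float64(-48.7), np.float64(58.8), 50) off [0.003 0.033 0.124] rot [ 0.0005  0.0018 -0.0004]
(0, np.float64(-41.7), np.float64(72.9), 48) off [0.005 0.056 0.171] rot [-0.0105  0.0026 -0.0004]
(0, np.float64(-33.6), np.float64(81.5), 45) off [0.007 0.083 0.2  ] rot [-0.0271  0.0039 -0.0005]
(0, np.float64(-24.0), np.float64(87.9), 40) off [0.01  0.115 0.221] rot [-0.0548  0.006  -0.0006]
(0, np.float64(-13.1), np.float64(91.5), 35) off [0.013 0.151 0.233] rot [-0.0825  0.0082 -0.0006]
```

send_rows:
  motion:
    - {"grip": 1,"offset": [0.003,0.026,0.086],"rotation": [0,0.002,0]}
    - {"grip": 1,"offset": [0.003,0.033,0.124],"rotation": [0,0.002,0]}
    - {"grip": 1,"offset": [0.005,0.056,0.171],"rotation": [-0.01,0.003,0]}
    - {"grip": 1,"offset": [0.007,0.083,0.2],"rotation": [-0.027,0.004,0]}
    - {"grip": 1,"offset": [0.01,0.115,0.221],"rotation": [-0.055,0.006,0]}
    - {"grip": 1,"offset": [0.013,0.151,0.233],"rotation": [-0.083,0.008,0]}
    - {"grip": 1,"offset": [0.013,0.151,0.233],"rotation": [-0.083,0.008,0]}

```text
clock: 7.7
position: [0.526, -0.0503, 0.0934]
orientation: [0.649, 0.604, -0.337, 0.316]
ft_force: [-0.0, 0.5, 0.9]
grip_width: 0.0004
```

```bash
python3 - <<'E'
from h import *
arc([(100,30),(115,25),(130,20),(145,15),(160,8),(170,2),(176,0)]); grab('wrist','8.png')
E
```

```text
t 7.7 bay xyz mm [ 0.7 -9.2 93.4] F [-0.1  0.5  0.9] w 0.0004 q [ 0.52  0.7  -0.21  1.87 -0.61  0.86  0.74]
(0, np.float64(-1.8), np.float64(92.1), 30) off [-0.     0.025 -0.004] rot [-0.0274  0.0032 -0.0024]
(0, np.float64(9.2), np.float64(89.7), 25) off [ 0.002  0.061 -0.012] rot [-0.0551  0.0053 -0.0025]
(0, np.float64(19.1), np.float64(84.6), 20) off [ 0.005  0.094 -0.029] rot [-0.0828  0.0074 -0.0025]
(0, np.float64(27.1), np.float64(77.0), 15) off [ 0.007  0.121 -0.055] rot [-0.1105  0.0094 -0.0026]
(0, np.float64(32.8), np.float64(67.8), 8) off [ 0.009  0.14  -0.085] rot [-0.1493  0.0123 -0.0026]
(0, np.float64(35.0), np.float64(61.3), 2) off [ 0.009  0.147 -0.107] rot [-0.1825  0.0148 -0.0027]
(0, np.float64(35.8), np.float64(56.9), 0) off [ 0.009  0.15  -0.122] rot [-0.1936  0.0156 -0.0027]
```

View pics/8.png

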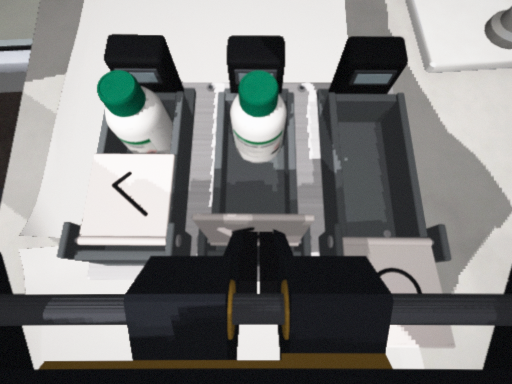

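The flag stands about upright (edge at row 220) ahead of the fingers, and the bottle is still home. I'll continue over.

send_rows:
  motion:
    - {"grip": 1,"offset": [0,0.025,-0.004],"rotation": [-0.027,0.003,-0.002]}
    - {"grip": 1,"offset": [0.002,0.061,-0.012],"rotation": [-0.055,0.005,-0.002]}
    - {"grip": 1,"offset": [0.005,0.094,-0.029],"rotation": [-0.083,0.007,-0.002]}
    - {"grip": 1,"offset": [0.007,0.121,-0.055],"rotation": [-0.11,0.009,-0.003]}
    - {"grip": 1,"offset": [0.009,0.14,-0.085],"rotation": [-0.149,0.012,-0.003]}
    - {"grip": 1,"offset": [0.009,0.147,-0.107],"rotation": [-0.182,0.015,-0.003]}
    - {"grip": 1,"offset": [0.009,0.15,-0.122],"rotation": [-0.194,0.016,-0.003]}
    - {"grip": 1,"offset": [0.009,0.15,-0.122],"rotation": [-0.194,0.016,-0.003]}

```text
clock: 8.55
position: [0.5277, -0.0072, 0.0541]
orientation: [-0.519, -0.479, 0.522, -0.478]
ft_force: [-2.5, 6.9, 10.0]
grip_width: 0.0006
```

```bash
python3 - <<'E'
from h import *
plan([(0,36,53.5,0),(0,36,52,0)])
E
```

```text
t 8.55 bay xyz mm [-0.9 33.8 54.1] F [-3.   6.7 10. ] w 0.0006 q [-0.22  0.62  0.19  1.98 -0.21  0.56  0.03]
(0, 36, 53.5, 0) off [ 0.004  0.007 -0.002] rot [ 0.0003 -0.0012  0.0019]
(0, 36, 52, 0) off [ 0.004  0.007 -0.007] rot [ 0.0003 -0.0012  0.0019]
```

It is pressing at 10 N with the tip at flag-top height. I'll hold with a slightly firmer press, then lift straight off.

send_rows:
  motion:
    - {"grip": 1,"offset": [0,0,-0.004],"rotation": [0,0,0]}
    - {"grip": 1,"offset": [0,0,-0.004],"rotation": [0,0,0]}
    - {"grip": 1,"offset": [0,0,-0.004],"rotation": [0,0,0]}
    - {"grip": 1,"offset": [0,0,0.02],"rotation": [0,0,0]}
    - {"grip": 1,"offset": [0,0,0.15],"rotation": [0,0,0]}
    - {"grip": 1,"offset": [0,-0.05,0.3],"rotation": [0,0,0]}
    - {"grip": 1,"offset": [0,-0.1,0.45],"rotation": [0,0,0]}
    - {"grip": 1,"offset": [0,-0.1,0.45],"rotation": [0,0,0]}

```text
clock: 9.35
position: [0.5308, -0.0437, 0.1941]
orientation: [0.524, 0.474, -0.522, 0.478]
ft_force: [-0.1, 0.2, 0.4]
grip_width: 0.0004
```

```bash
python3 - <<'E'
from h import *
state(); d=caps(); im=d['image'].copy()
for x,c in((0,(0,0,255)),(-90,(255,0,255))):
  for X in(-30,30):
    p=proj(d,P+B.apply(np.array([x+X,64,54])/1e3))[0]; cv2.circle(im,tuple(int(round(a)) for a in p),2,c,-1)
cv2.imwrite('pics/9.png',cv2.resize(im,(800,600)))
E
```

```text
t 9.35 bay xyz mm [  5.   -2.3 194.1] F [-0.2  0.2  0.4] w 0.0004 q [-0.22  0.4   0.27  1.91 -0.13  0.85  0.03]
cap [233  54  32  35 884] [-0.3 94.4 94. ]
cap [114  56  37  36 953] [-91.   93.1  94. ]
```

View pics/9.png

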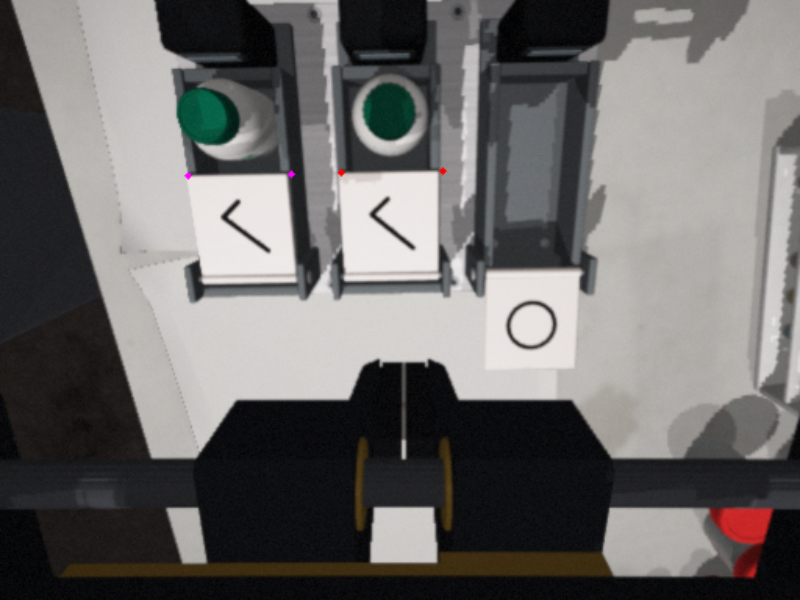

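Flag a lies flat, tick side up, with its free edge on the predicted points at row 172, the same as flag b. Both bottles are home, flag c is still outwards, and the arm is clear.

```bash
python3 -c "
from bench import job_done; print(job_done())"
```

```text
the job is handed in; nothing more can be done
None
```

The job is handed in: bay_a's bottle is home against the back stop, and its flag is over, tick side up. The robot took about 9.4 s of the 48 s.

**How it was done:** With the fingers shut, I pushed the bottle low along the channel until the stop pushed back at about 3 N. I then backed out, swept the flag over its hinge from below, pressed it down at about 10 N and lifted clear.

**Last checks, from the wrist camera:**
- **Bottle in bay_a:** its cap is at y = 94.4 mm, against a home position of 94 mm, and it looks upright.
- **Flag in bay_a:** its free edge lies where a flat flag should be, the same as bay_b's flag. The fingertip was at 54.1 mm while pressing, against 53.8 mm for a flat flag. I did not measure the angle directly.
- **Other bays:** bay_b's bottle and flag and bay_c's flag look unmoved.
- **Bystanders:** I did not measure them, but the arm stayed away from them.

**Failures and disagreements:** One move call was refused because I left out the rotation; nothing moved. Bay_b's cap read between 92.4 and 94.1 mm across clear views, and 88.6 mm once when clipped at the image edge. I put both down to viewing angle and clipping.

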